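# Open the long label case

### The arm

A 6-joint arm with a two-finger parallel gripper is mounted at the origin on the work surface. World frame = base frame: x ahead of the robot, y to its left, z up, the work surface at z = 0. Lengths are in m, angles in degrees, forces in N, time in s.
With the tool pointing down it reaches from about 0.25 to 0.725 m from the base axis. Payload 9.7 kg.
Tool frame: the origin (TCP) lies between the finger pads; the fingertips stand 19 mm ahead of it and the grasp point (between the pads) is the TCP; x points along the fingers, y is the direction in which the jaws open and shut, and the axes are right-handed (so a half turn about x gives the same grasp; the last joint's range is limited). The gripper opens to 85 mm and grips with 20 to 120 N. Pads are 22 mm wide; open, the fingers measure 114 mm over their backs; the gripper's body (76 mm by 85 mm) begins 54 mm behind the grasp point. The pads swing forward as they close: fully open they stand 13 mm farther back than shut.
Start: joints at [-74.083, 4.979, 10.078, 95.1, 0, 90], TCP at [0.151, -0.529, 0.25] pointing down, gripper open.
Joint ranges: [-179.16, 179.16], [-48.56, 103.87], [-65.8, 70.77], [-126.05, 130.52], [-82.76, 87.17], [-180, 180]. Speed limits (degrees/s): [127.2, 127.2, 147.25, 180, 180, 180].

### API

Orientations are given as [roll, pitch, yaw] about the fixed x, y, z axes, in that order (R = Rz(yaw) Ry(pitch) Rx(roll)).
In Python, from workcell import bot gives the robot as it stands. The module is installed in compiled form; this text tells all that it offers.
- The arm moves only by the shell command python3 -m handwheel 'ROWS' [FORCE]. ROWS is JSON, a list of rows, each a list of 7 numbers: the turn, a rotation vector about the tool's x, y, z in degrees, then the shift along the tool's x, y, z in m, then the closure, from -1 (fully open) to 1 (shut), so that 0 is half open. In form: [[ax, ay, az, dx, dy, dz, fingers], ...]. A call has 1 to 20 rows; each row is the pose to reach, as a shift and turn from the pose commanded when the call began, along the tool's axes at that moment; what a row does not reach only later rows make up. A row lasts 1/8 s, in which the tool goes at most 62.5 mm and 10.7 degrees, less where a joint would pass 70% of its speed; a pose out of reach is approached as far as the arm can. A call with a gripper value outside its range is refused whole. The fingers move at their own pace and stop on an object; FORCE is the grip in N (left out, the last holds). Time passes only in rows, so rows that repeat a pose let the fingers close. It gives the time, the measured TCP pose, the force and the opening at its end, in the units of the state.
- bot.get_obs(): the state, without advancing time (a new reading comes with each control period).
- bot.camera(name): name is "scene" or "side" or "wrist"; returns a dict with "frame" (420x560x3 uint8, red, green, blue), "fx", "fy", "cx", "cy" (pixels), "R" (3x3) and "t" (3): a world point X has camera coordinates R X + t; the wrist camera has in their place "tool_from_camera" (4x4, takes a point from camera to tool coordinates, whose origin is the TCP and whose axes are the tool frame's). Camera axes: x right, y down, z forward; pixel columns grow to the right and rows downward; lengths in m; the calibration is good to about 2 mm. The wrist camera is an equidistant fisheye: a pixel r from the principal point sees the ray r / f radians off the axis. A picture is of the moment at which its call begins: read the wrist's pose just before it. There is no depth.
- bot.job_done(): hands the job in, once; it reports no verdict.
Trained networks look in a picture, given as the dict that the camera call returned (one of the last four; its "shot" number tells which), for a name from the list of things; names that differ only in an ending like _2 or _b are one class to them, and where a whole thing is asked for, a point or a joint stands for the part that bears it (a point fixed in the world has none). Each returns a list of dicts, best first, with "conf" (0 to 1); they miss things now and then, are a little off and sometimes report something else, mostly with a low value. They report only what shows in the picture. A call takes as long as a camera call. They do not tell look-alikes from the thing itself.
- bot.look_for(name, picture): "bbox" ([left, top, width, height] as shares, 0 to 1, of the picture: columns of its width, rows of its height, round what is visible of it).
- bot.tip_of(name, picture): "centre" ([column, row] as shares, 0 to 1, of the picture: columns of its width, rows of its height: a listed point, or the origin of a listed thing).
The state is a dict: "time": time; "q": joint angles; "qd": joint speeds; "joint_efforts": joint torques, N m; "ee_pos": TCP position; "tcp_rot": TCP orientation; "wrist_force": force on the tool from outside, world axes, zero at the start; "torque": the same for the moment, N m; "opening": finger opening in m.
Only numpy, scipy, OpenCV 4.12 (cv2) and the standard library are available. Lean on these libraries where they do the work, as an engineer would, in place of code of your own. Each camera call takes 0.05 s, during which the arm holds its last target.

### The job

Two wooden label cases with sliding covers stand on the potting bench. Open the longer one fully: press the release tab in its cover down and, keeping it down, slide the cover along its rails until it stops, then let go. Leave the shorter case shut.

Things in the scene. Friction and masses are not known exactly. Their poses are not given: they have to be found in the camera images.
- long_tab_pad (a point): Centre of the upper face of the longer case's tab pad, 64 mm above the bench at rest; moves with tab and cover. Its x axis is level along the case, from pad to ridge: the way the cover opens, away from the robot within 35 degrees; z up. On the case's centre line, when shut 60 mm from the middle towards the robot. Press with shut fingers; friction on the pad or a push on the ridge carries the cover.
- long_cover (a joint): Slide of the longer case's cover, m: 0 shut, 0.100 open at its stop; about 2 N friction, stays where left; a latch stops it at 2 mm while the tab is up. Case: light wood, 240 mm long, 100 wide, fixed to the bench, either left or right; side rails' tops 54 mm above the bench, darker wooden cover between them, its top at 49 mm.
- long_tab (a joint): Press of the longer case's tab, m: 0 at rest, 0.008 at its stop, latch free beyond 0.005; spring 1.5 N at rest, 5.5 N fully down. Black plastic, set through the cover: a ribbed flat pad 56 mm along the case by 46 mm across, with an upright ridge at its leading end, 10 mm thick, 46 wide, 14 mm above the pad, its near face 28 mm from the pad's centre.
- short_cover (a joint): Slide of the shorter case's cover, m: 0 shut, 0.060 open. This case is 160 mm long, otherwise of the same width, height, materials and tab; it stands on the other side, left or right. It must stay shut.
Mind the look-alikes: they are no part of the job. What is shaped like the part that bears short_cover but red is not meant.

How it is judged (in metres and radians):
On the way, in this order (a step that is already met when the one before it is completed fails the run):
1. the longer case's tab is held down while its cover starts to slide (value of joint each of long_tab, long_cover above 0.004 m), for 0.02 s.
2. the longer case's cover is slid fully open (value of joint long_cover above 0.085 m), for 0.1 s.
At the end, for the whole second after the job is handed in: The longer case's cover is at least 85 mm open (of 100 mm) and at rest, its tab let go and up again (less than 3 mm down), and the shorter case's cover is shut (less than 10 mm open) (value of joint long_cover above 0.085 m and value of joint long_tab below 0.003 m and velocity of joint long_cover between -0.01 and 0.01 m/s and value of joint short_cover below 0.01 m); the robot touches nothing.
It fails at once if the shorter case is opened (its cover slid more than 10 mm) (value of joint short_cover above 0.01 m).
It also fails if it takes over 29 s, if anything falls off the work surface, if the arm or the gripper's body presses on something with over 40 N, if the wrist force passes 120 N, or if a joint passes its speed limit or range.

## Working session

There is one attempt and no reset: what is moved stays moved. The work goes in short steps, Python scripts to look and compute and a shell command to move; the robot and the scene stay as the last step left them, time stands still between calls to the robot, and variables do not carry over. Pictures are saved under pics/ and viewed, and the job is handed in when it is done.

```bash
mkdir -p pics; cat > h.py <<'E'
import numpy as np,cv2
from workcell import bot
def save(p,n): cv2.imwrite('pics/'+n,cv2.cvtColor(p,cv2.COLOR_RGB2BGR))
def onplane(c,u,v,z):
    R=np.array(c['R']);t=np.array(c['t'])
    d=R.T@np.array([(u-c['cx'])/c['fx'],(v-c['cy'])/c['fy'],1]);o=-R.T@t
    return o+d*(z-o[2])/d[2]
def proj(c,X):
    p=np.array(c['R'])@np.array(X)+np.array(c['t']); return [c['fx']*p[0]/p[2]+c['cx'],c['fy']*p[1]/p[2]+c['cy']]
E
python3 - <<'E'
from h import *
o=bot.get_obs();print(o['time'],o['ee_pos'],o['tcp_rot'],o['wrist_force'],o['opening'])
for n in ['scene','side']:
    c=bot.camera(n);save(c['frame'],n+'1.png')
    for name in ['long_tab_pad','long_tab','long_cover']:
        if name.endswith('pad') :
            for d in bot.tip_of(name,c):
                u,v=d['centre'][0]*560,d['centre'][1]*420
                print(n,name,round(u),round(v),d['conf'],onplane(c,u,v,.064).round(3))
        else:
            print(n,name,[(np.round(np.array(d['bbox'])*[560,420,560,420]).tolist(),d['conf']) for d in bot.look_for(name,c)])
E
```

```text
0.0 [ 0.15076665 -0.52873016  0.24957624] [-88.6133699   89.92460566 107.29965464] [-0.68052263 -0.27891292 -0.37724835] 0.08531457424601062
scene long_tab_pad 369 162 0.91 [0.498 0.206 0.064]
scene long_tab [([351.0, 155.0, 28.0, 29.0], 0.59)]
scene long_cover [([336.0, 149.0, 47.0, 85.0], 0.85)]
side long_tab_pad 188 150 0.89 [0.494 0.194 0.064]
side long_tab [([177.0, 132.0, 30.0, 30.0], 0.84)]
side long_cover [([161.0, 134.0, 114.0, 33.0], 0.57)]
```

View pics/scene1.png

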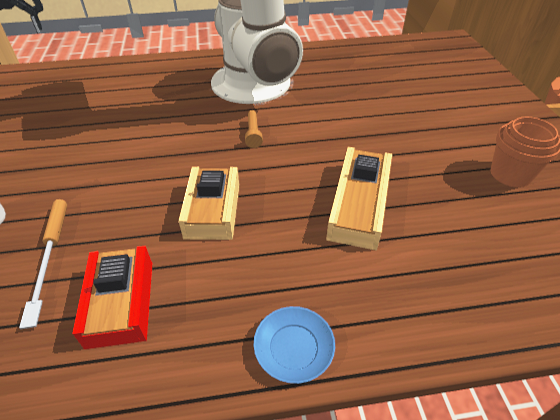

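View pics/side1.png

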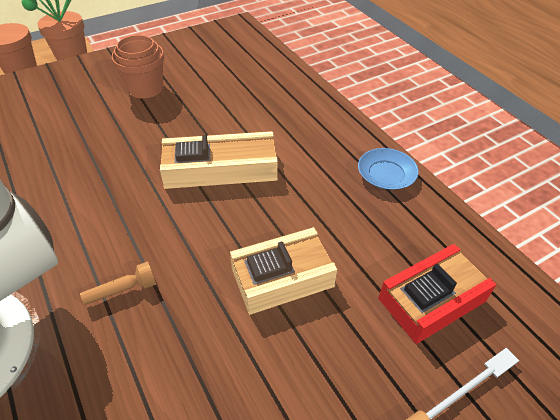

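The candidates are the long light case (scene px 366,165), the short light case (211,182) and the red look-alike (113,270). By its length the one at (366,165) is the right one. I'll check it in a close crop.

```bash
python3 - <<'E'
from h import *
a=cv2.imread('pics/scene1.png')[135:260,315:405]; b=cv2.imread('pics/side1.png')[120:200,150:290]
a=cv2.resize(a,None,fx=4.5,fy=4.5,interpolation=cv2.INTER_CUBIC);b=cv2.resize(b,None,fx=5,fy=5,interpolation=cv2.INTER_CUBIC)
cv2.imwrite('pics/ca.png',a);cv2.imwrite('pics/cb.png',b)
E
```

```text
(no output)
```

View pics/ca.png

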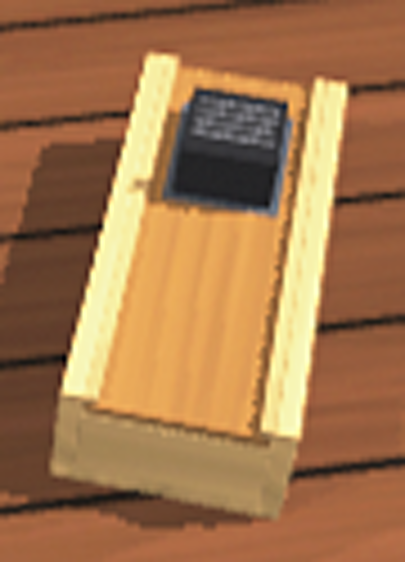

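View pics/cb.png

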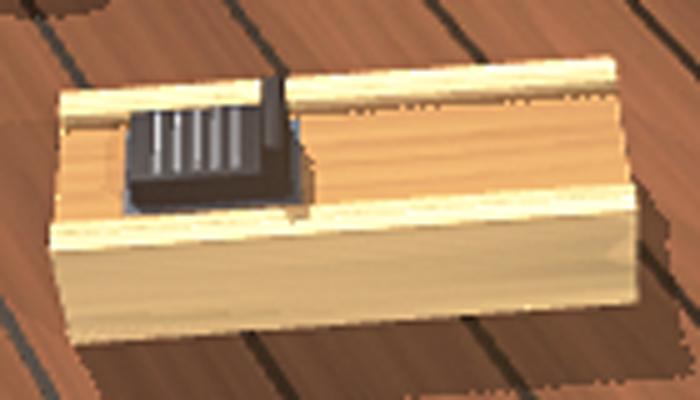

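The crop shows long light rails and a black pad near the robot, with its ridge on the far side, so the choice holds. Next I'll measure the pose from the rail-top corners (z = 0.054).

```bash
python3 - <<'E'
from h import *
S=[(147,53),(348,82),(302,440),(58,395)]; D=[(50,248),(60,92),(614,58),(636,210)]
def rep(n,P):
    P=np.array(P); nl,nr,fr,fl=P
    m=(nl+nr)/2;f=(fl+fr)/2;d=f-m;L=np.linalg.norm(d[:2]);c=P.mean(0);u=d/L
    print(n,P[:,:2].round(3).tolist(),'L',L.round(3),'W',np.linalg.norm(nl-nr).round(3),np.linalg.norm(fl-fr).round(3),'yaw',np.degrees(np.arctan2(d[1],d[0])).round(1),'pad',(c-.06*u)[:2].round(4))
c=bot.camera('scene')
rep('scene',[onplane(c,315+(x-2)/4.5,135+(y-2)/4.5,.054) for x,y in S])
e=bot.camera('side')
rep('side',[onplane(e,150+(x-2)/5,120+(y-2)/5,.054) for x,y in D])
o=bot.get_obs()
from scipy.spatial.transform import Rotation as Ro
print(Ro.from_euler('xyz',o['tcp_rot'],degrees=True).as_matrix().round(3))
E
```

```text
scene [[0.424, 0.18], [0.463, 0.272], [0.685, 0.175], [0.645, 0.082]] L 0.242 W 0.1 0.101 yaw -23.8 pad [0.4997 0.2013]
side [[0.424, 0.181], [0.463, 0.271], [0.682, 0.172], [0.641, 0.083]] L 0.239 W 0.098 0.099 yaw -24.3 pad [0.4978 0.2013]
[[-0.     0.274 -0.962]
 [ 0.    -0.962 -0.274]
 [-1.    -0.     0.   ]]
```

```bash
python3 -m handwheel '[[10,0,0,0,-0.04,-0.036,1],[20,0,0,0,-0.08,-0.072,1],[30,0,0,0,-0.12,-0.108,1],[39.9,0,0,0,-0.16,-0.144,1],[39.9,0,0,0,-0.2,-0.181,1],[39.9,0,0,0,-0.24,-0.217,1],[39.9,0,0,0,-0.28,-0.253,1],[39.9,0,0,0,-0.32,-0.289,1],[39.9,0,0,0,-0.36,-0.325,1],[39.9,0,0,0,-0.40,-0.361,1],[39.9,0,0,0,-0.44,-0.397,1],[39.9,0,0,0,-0.48,-0.433,1],[39.9,0,0,0,-0.52,-0.47,1],[39.9,0,0,0,-0.56,-0.506,1],[39.9,0,0,0,-0.6,-0.542,1],[39.9,0,0,0.05,-0.6,-0.542,1],[39.9,0,0,0.09,-0.6,-0.542,1],[39.9,0,0,0.12,-0.6,-0.542,1],[39.9,0,0,0.13,-0.6,-0.542,1],[39.9,0,0,0.13,-0.6,-0.542,1]]' 40
python3 - <<'E'
from h import *
from scipy.spatial.transform import Rotation as Ro
o=bot.get_obs();print(o['time'],o['ee_pos'],o['wrist_force'],o['opening'],o['q'])
R=Ro.from_euler('xyz',o['tcp_rot'],degrees=True).as_matrix();print(R.round(3))
p=np.array([.4988,.2013,.083]);u=np.array([.9135,-.4067,0])
for k in (0,.01):print('tool shift',R.T@(p+k*u-o['ee_pos']))
c=bot.camera('wrist');save(c['frame'],'w1.png')
for d in bot.tip_of('long_tab_pad',c)[:3]:
    uv=np.array(d['centre'])*[560,420];x=(uv[0]-c['cx'])/c['fx'];y=(uv[1]-c['cy'])/c['fy'];r=np.hypot(x,y)
    ray=np.array([np.sin(r)*x/r,np.sin(r)*y/r,np.cos(r)]);T=np.array(c['tool_from_camera'])
    ow=R@T[:3,3]+o['ee_pos'];dw=R@T[:3,:3]@ray;print(uv,d['conf'],ow+dw*(.064-ow[2])/dw[2])
s=bot.camera('side');save(s['frame'],'s2.png')
E
```

```text
time: 3.0
ee_pos: [0.3823, -0.1275, 0.1803]
tcp_rot: [-87.1, 87.4, 72.8]
wrist_force: [0.0, -0.3, -0.6]
opening: 0.0
3.0 [ 0.38231197 -0.12745407  0.18027327] [ 0.0076277  -0.31021285 -0.62558944] 2.4288340643016268e-05 [-20.1388115  -15.97287823 -17.041073    89.06580612   2.57847001
 179.94468511]
[[ 0.013 -0.343 -0.939]
 [ 0.043 -0.938  0.343]
 [-0.999 -0.045  0.002]]
tool shift [ 0.11287336 -0.34403451  0.00326288]
tool shift [ 0.11281977 -0.3433534  -0.00671318]
```

```bash
python3 -c "
import cv2,numpy as np
cv2.imwrite('pics/m2.png',np.vstack([cv2.resize(cv2.imread('pics/w1.png'),(400,300)),cv2.resize(cv2.imread('pics/s2.png')[60:240,80:320],(400,300))]))"
```

```text
(no output)
```

View pics/m2.png

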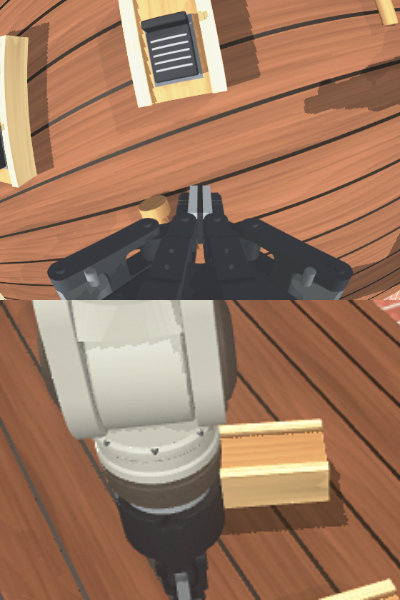

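The last joint hit its limit at 180°, so I'll use the equivalent half-turned grasp and turn back the other way.

```bash
python3 -m handwheel '[[-10,0,0,0,0,0,1],[-20,0,0,0,0,0,1],[-30,0,0,0,0,0,1],[-40,0,0,0,-0.03,0,1],[-50,0,0,0,-0.06,0,1],[-60,0,0,0,-0.09,0,1],[-70,0,0,0,-0.12,0,1],[-80,0,0,0,-0.15,0,1],[-90,0,0,0,-0.18,0,1],[-100,0,0,0,-0.21,0,1],[-110,0,0,0,-0.24,0,1],[-120,0,0,0,-0.27,0,1],[-130,0,0,0,-0.30,0,1],[-140,0,0,0,-0.30,0,1],[-150,0,0,0,-0.30,0,1],[-160,0,0,0,-0.3,0,1],[-160,0,0,0,-0.3,0,1]]' 40
cat > m.py <<'E'
from h import *
from scipy.spatial.transform import Rotation as Ro
o=bot.get_obs();print(o['time'],o['ee_pos'],o['wrist_force'],o['q'].round(1) if hasattr(o['q'],'round') else o['q'])
R=Ro.from_euler('xyz',o['tcp_rot'],degrees=True).as_matrix();print(R.round(3))
u=np.array([.9135,-.4067,0])
G=np.stack([[0,0,-1],[.4067,.9135,0],u],1)
p=np.array([.4988,.2013,.083])
for k in (0,.01,.11):print('tool shift',k,(R.T@(p+k*u-o['ee_pos'])).round(4))
print('turn',np.degrees(Ro.from_matrix(R.T@G).as_rotvec()).round(2))
E
python3 m.py
```

```text
time: 5.28
ee_pos: [0.4857, 0.154, 0.1957]
tcp_rot: [111.2, 87.4, 71.0]
wrist_force: [-0.4, 0.4, -0.2]
opening: -0.0002
5.275 [0.48567813 0.15402926 0.19569367] [-0.41089923  0.38240093 -0.17591531] [16.5 -2.8 -3.9 87.4  2.1 56.7]
[[ 0.015  0.644  0.764]
 [ 0.043  0.763 -0.644]
 [-0.999  0.042 -0.016]]
tool shift 0 [ 0.1148  0.0398 -0.0186]
tool shift 0.01 [ 0.1148  0.0425 -0.009 ]
tool shift 0.11 [0.1144 0.0704 0.0871]
turn [-16.15  -0.59  -2.55]
```

```bash
python3 -m handwheel '[[-8,-0.3,-1.2,0.02,0.03,-0.006,1],[-16.15,-0.59,-2.55,0.045,0.0425,-0.009,1],[-16.15,-0.59,-2.55,0.085,0.0425,-0.009,1],[-16.15,-0.59,-2.55,0.085,0.0425,-0.009,1],[-16.15,-0.59,-2.55,0.085,0.0425,-0.009,1]]' 40
python3 m.py
python3 - <<'E'
from h import *
from scipy.spatial.transform import Rotation as Ro
o=bot.get_obs();R=Ro.from_euler('xyz',o['tcp_rot'],degrees=True).as_matrix()
c=bot.camera('wrist');save(c['frame'],'w3.png')
for d in bot.tip_of('long_tab_pad',c)[:3]:
    uv=np.array(d['centre'])*[560,420];x=(uv[0]-c['cx'])/c['fx'];y=(uv[1]-c['cy'])/c['fy'];r=np.hypot(x,y)
    ray=np.array([np.sin(r)*x/r,np.sin(r)*y/r,np.cos(r)]);T=np.array(c['tool_from_camera'])
    ow=R@T[:3,3]+o['ee_pos'];dw=R@T[:3,:3]@ray;print(uv,d['conf'],ow+dw*(.064-ow[2])/dw[2])
s=bot.camera('side');save(s['frame'],'s3.png')
cv2.imwrite('pics/m3.png',np.vstack([cv2.resize(cv2.imread('pics/w3.png'),(400,300)),cv2.resize(cv2.imread('pics/s3.png')[60:240,80:320],(400,300))]))
E
```

```text
time: 5.9
ee_pos: [0.5075, 0.1958, 0.1138]
tcp_rot: [45.2, 90.0, 21.2]
wrist_force: [-0.5, -0.2, 0.2]
opening: -0.0001
5.9 [0.50752631 0.19581233 0.11380958] [-0.45910134 -0.24692123  0.21605648] [21.1  3.6 -6.4 79.9  0.  45.2]
[[ 0.001  0.408  0.913]
 [ 0.     0.913 -0.408]
 [-1.     0.     0.   ]]
tool shift 0 [ 0.0308  0.0014 -0.0102]
tool shift 0.01 [ 0.0308  0.0015 -0.0002]
tool shift 0.11 [0.0309 0.0016 0.0998]
turn [-0.06  0.02 -0.02]
[281.792 235.788] 0.88 [0.4984511  0.20146985 0.064     ]
```

View pics/m3.png

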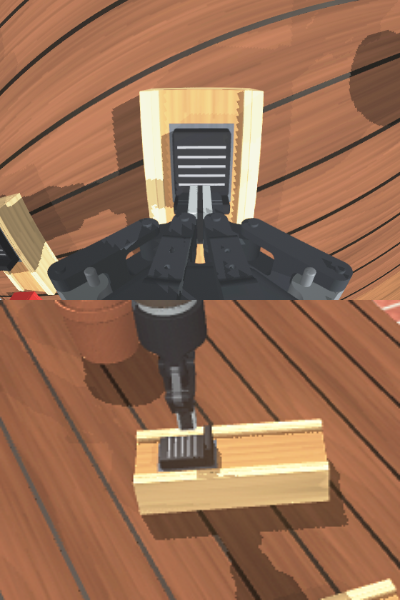

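The picture shows the shut fingers centred over the pad, and the wrist camera puts the pad centre at (0.4985, 0.2015), in agreement with the other two. Now I'll press down.

```bash
python3 -m handwheel '[[0,0,0,0.025,0.0015,0,1],[0,0,0,0.031,0.0015,0,1],[0,0,0,0.035,0.0015,0,1],[0,0,0,0.038,0.0015,0,1],[0,0,0,0.038,0.0015,0,1]]' 40
python3 m.py
```

```text
time: 6.68
ee_pos: [0.5079, 0.1971, 0.0751]
tcp_rot: [-35.2, 90.0, -59.1]
wrist_force: [-3.0, -1.9, 5.7]
opening: -0.0001
6.675 [0.50791635 0.19707717 0.07510993] [-2.95577782 -1.86362636  5.703093  ] [21.2  4.5 -9.8 75.7 -0.  45.2]
[[ 0.     0.406  0.914]
 [-0.     0.914 -0.406]
 [-1.    -0.     0.   ]]
tool shift 0 [-0.0079  0.0002 -0.01  ]
tool shift 0.01 [-0.0079  0.0001 -0.    ]
tool shift 0.11 [-0.0079  0.0001  0.1   ]
turn [0.05 0.02 0.01]
```

```bash
python3 -m handwheel '[[0,0,0,0,0,0.005,1],[0,0,0,0,0,0.012,1],[0,0,0,0,0,0.02,1],[0,0,0,0,0,0.028,1],[0,0,0,0,0,0.036,1],[0,0,0,0,0,0.044,1],[0,0,0,0,0,0.052,1],[0,0,0,0,0,0.06,1],[0,0,0,0,0,0.068,1],[0,0,0,0,0,0.076,1],[0,0,0,0,0,0.084,1],[0,0,0,0,0,0.09,1],[0,0,0,0,0,0.095,1],[0,0,0,0,0,0.098,1],[0,0,0,0,0,0.098,1]]' 40
python3 m.py
python3 - <<'E'
from h import *
s=bot.camera('side');save(s['frame'][60:240,80:320],'s4.png')
for d in bot.tip_of('long_tab_pad',s):print(d,onplane(s,d['centre'][0]*560,d['centre'][1]*420,.057))
cv2.imwrite('pics/s4.png',cv2.resize(cv2.imread('pics/s4.png'),None,fx=3,fy=3))
E
```

```text
time: 8.55
ee_pos: [0.5979, 0.1572, 0.0751]
tcp_rot: [-2.4, 89.9, -26.4]
wrist_force: [-1.9, -2.3, 5.0]
opening: -0.0001
8.55 [0.59794852 0.15719337 0.07512575] [-1.92996025 -2.30844038  5.04460924] [14.7 14.4  1.4 77.  -0.  38.7]
[[ 0.001  0.406  0.914]
 [-0.     0.914 -0.406]
 [-1.    -0.     0.001]]
tool shift 0 [-0.008   0.     -0.1085]
tool shift 0.01 [-0.008   0.     -0.0985]
tool shift 0.11 [-0.0079 -0.      0.0015]
turn [0.04 0.05 0.  ]
{'centre': [0.4213, 0.3481], 'conf': 0.94} [0.5883931  0.16423824 0.057     ]
```

View pics/s4.png

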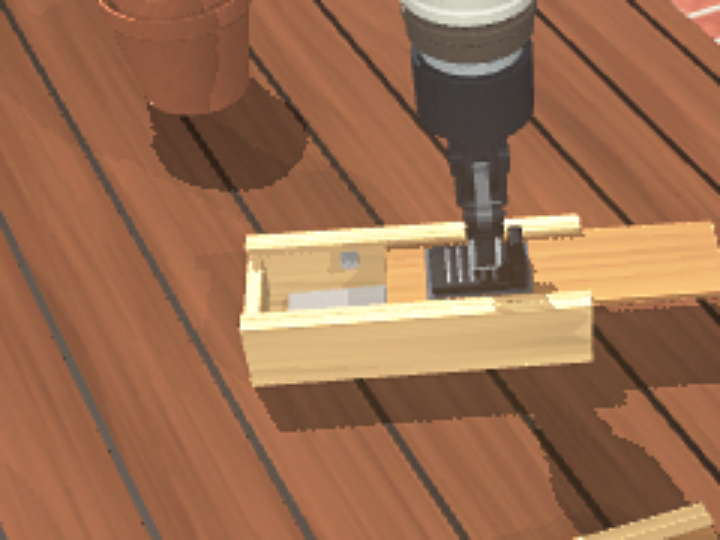

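The picture shows the case open with the cover out past its far end. The pad has moved about 97 mm and the fingers still rest on it. I'll slide the last bit to the stop, then lift straight up.

```bash
python3 -m handwheel '[[0,0,0,0,0,0.003,1],[0,0,0,0,0,0.004,1],[0,0,0,0,0,0.004,1]]' 40
python3 -m handwheel '[[0,0,0,-0.004,0,0,1],[0,0,0,-0.01,0,0,1],[0,0,0,-0.03,0,0,1],[0,0,0,-0.08,0,0,1],[0,0,0,-0.12,0,0,1],[0,0,0,-0.12,0,0,1],[0,0,0,-0.12,0,0,1]]' 40
python3 - <<'E'
from h import *
s=bot.camera('side');save(s['frame'],'s5.png')
for d in bot.tip_of('long_tab_pad',s):
  p=onplane(s,d['centre'][0]*560,d['centre'][1]*420,.064);print(d['conf'],p,np.dot(p[:2]-[.4988,.2013],[.9135,-.4067]))
o=bot.get_obs();print(o['time'],o['ee_pos'],o['wrist_force'],max(abs(np.array(o['qd']))))
E
```

```text
time: 9.02
ee_pos: [0.6012, 0.1561, 0.0751]
tcp_rot: [89.8, 90.0, 65.9]
wrist_force: [-2.2, 0.3, 5.5]
opening: 0.0003
time: 9.9
ee_pos: [0.601, 0.1558, 0.1934]
tcp_rot: [-131.4, 89.9, -155.3]
wrist_force: [0.1, -0.4, -0.7]
opening: -0.0002
0.98 [0.58767255 0.1611572  0.064     ] 0.09751115125575587
10.0 [0.60054849 0.15569048 0.19250576] [-0.07820123  0.01715108 -0.17803291] 0.07788914189465829
```

View pics/s5.png

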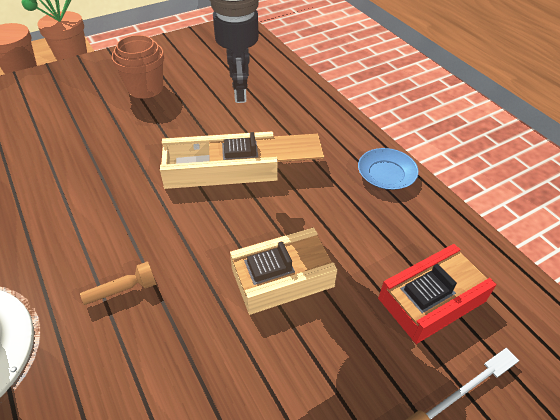

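The long cover is out about 97 mm with its tab up at (240,147). The short case at (270,262) is unchanged, and the arm is clear.

```bash
python3 -c "
from workcell import bot
print(bot.job_done())"
```

```text
the job is handed in; nothing more can be done
None
```

The longer case (the one on the left) is open, its tab is up again, and I've handed the job in. It reported no verdict. I pressed the pad with shut fingers at about 5.7 N, slid the cover out with the tab held down, then lifted straight off.

- **Longer case:** the last side picture put the pad about 97 mm along from its shut position, against the 85 mm needed. I judged the tab to be up from the picture and from the fingers being clear; I did not measure its height.
- **Shorter case and red look-alike:** neither was touched, and both look unchanged in the last picture.
- **Clearance:** the arm stands about 0.1 m clear above the tab, the wrist force reads about zero, and the clock stood at 10.0 s of the 29 s allowed.
- **What went wrong:** on the first approach the last joint stopped at its 180° limit. I used the equivalent half-turned finger orientation instead.
- **Agreement of measurements:** the scene, side and wrist camera estimates of the pad position used for the press agreed to about 2 mm. The first network reading from the side camera was about 8 mm off, so I used the positions from the rail corners.

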